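Gauge a guide roller's journal: go, no-go, passed

TASK

Check the white guide roller from the wooden rack for wear: keeping it upright with its steel journal low between the jaws, push the journal through the green go gap of the gauge from the funnel end, then on against the red no-go gap, and press it there gently but surely, about 10 N for a second, to prove that it stops. Never let the roller and the jaws bear on each other with more than 16 N. It passes, so then lift it out and lower it gently, fully home, into the free hole of the green rack, let go, and leave the other rollers and the tools alone.

Things in the scene. Friction and masses are not known exactly. Their poses are not given: they have to be found in the camera images.
- roller: white guide roller, upright, 0.14 to 0.22 kg: steel journal below, 16 mm diameter, 36 mm long (lowest 6 mm stepped in to 12 mm), under a white sleeve to grip, 30 mm diameter, 48 mm tall (84 mm in all, plus a 3 mm disc on top). Origin: centre of the journal's foot; z up. It stands in a hole of the wooden rack, sleeve resting on the rack's top, foot 4 mm above the table.
- gauge: jaws of the gap gauge, fixed, on a fixed aluminium bed 200 x 100 x 12 mm. Origin: on the table under the bed's middle; z up; x is the push direction, along the middle of both gaps, from the funnel (always the end nearer the robot) to the no-go end. All jaws are rigid and stand 12 to 34 mm above the table, 66 mm wide overall. Nothing in the gauge gives way: go slowly.
- go_entry (a point): on the bed top, 12 mm above the table, at the start of the green-topped go gap (gauge x = -40 mm), midway between its jaws. The gap is 17.6 mm wide and runs straight for 30 mm along the gauge's x, to x = -10 mm. A funnel of 30 degrees a side leads in from 12 mm before this point, where it is 31.6 mm wide.
- go_exit (a point): on the bed top at the end of the go gap (gauge x = -10 mm). Beyond it are the red-topped no-go jaws: gap 12 mm, square mouth, blocks 26 mm long. They were clamped by hand: their mouth lies 32 to 67 mm beyond this point along the gauge's x and is not measured, so feel for it. The journal is stopped with its axis about 5 mm before the mouth.
- intake: light wooden rack, fixed, 150 x 60 x 40 mm (x, y, z), with two through holes of 19.5 mm diameter at x = -40 and +40 mm, y = 0. Origin: centre of its underside, z up. It holds the white roller and an orange one, either way round.
- passed: green plastic rack for passed rollers, fixed, 150 x 60 x 40 mm (x, y, z), with two through holes of 19.5 mm diameter at x = -40 mm (free) and +40 mm (taken by a black roller). Origin: centre of its underside, z up, x along the row. It stands left or right of the gauge, the wooden rack on the other side.
- passed_free (a point): centre of the mouth of the free hole of the green rack, on its top face, 40 mm above the table. Fully home, the sleeve rests on the rack and the roller's foot is 36 mm below this point.
- spare_orange: roller of the same shape with an orange sleeve, in the other hole of the wooden rack, 80 mm from the white one; leave it alone. Origin: its foot.
- checked_black: roller of the same shape with a black sleeve, in the green rack, 80 mm from the free hole; leave it alone. Origin: its foot.
- screwdriver: screwdriver, 200 mm, lying on the mat; bystander. Origin: middle, underside.
- wrench: steel wrench, 180 mm, lying; bystander. Origin: middle, underside.
- brush: brush, 200 mm, lying; bystander. Origin: middle, underside.
- wax_bottle: yellow wax bottle, 60 mm diameter, 150 mm tall, standing beyond the gauge; bystander. Origin: centre of its base.
- mug: white mug, 80 mm diameter, 90 mm tall; bystander. Origin: centre of its base.
Mind the look-alikes: they are no part of the job. Several things have the shape of the roller; the one meant has the colours described above. Of the things that look like the passed, take the one that is nearest to the robot's base at the start.

How it is judged:
By the outcome, as a careful person would: the job done as asked, in the order asked, and still so for the second after the job is handed in, with the robot touching nothing.
It also fails if it takes over 72 s, if anything falls off the work surface, if the arm or the gripper's body presses on something with over 40 N, if the wrist force passes 120 N, or if a joint passes its speed limit or range.

ROBOT

A 6-joint arm with a two-finger parallel gripper is mounted at the origin on the work surface. World frame = base frame: x ahead of the robot, y to its left, z up, the work surface at z = 0. Lengths are in m, angles in rad, forces in N, time in s.
With the tool pointing down it reaches from about 0.325 to 1 m from the base axis. Payload 5.1 kg.
Tool frame: the origin (TCP) lies midway between the tips of the shut fingers; the grasp point (between the pads) lies 19 mm behind it; z points along the fingers, y is the direction in which the jaws open and shut (so a half turn about z gives the same grasp; the last joint's range is limited). The gripper opens to 85 mm and grips with 20 to 120 N. Pads are 22 mm wide; open, the fingers measure 114 mm over their backs; the gripper's body (76 mm by 85 mm) begins 54 mm behind the grasp point. The pads swing forward as they close: fully open they stand 13 mm farther back than shut.
Start: joints at [-1.33, 0.124, 1.65, -0, 1.367, -0.083], TCP at [0.207, -0.616, 0.231] pointing down, gripper open.
Joint ranges: [-2.61, 2.61], [-1.02, 2.33], [0.03, 2.71], [-1.35, 4.49], [0.32, 2.68], [-2.91, 2.91]. Speed limits (rad/s): [2.57, 2.57, 3.14, 3.14, 3.14, 3.14].

INTERFACE

Orientations are given as a rotation vector (axis times angle).
In Python, from plant import r gives the robot as it stands. The module is installed in compiled form; this text tells all that it offers.
- The arm moves only by the tool drive_tool, never from a script. Its argument "moves" is a list of rows, each a list of 2 entries, a list of its own where there are three numbers: the shift along the tool's x, y, z in cm, then the turn about the tool's z in rad. In form: [[[tx, ty, tz], yaw], ...]. A call has 1 to 10 rows; each row is the pose to reach, as a shift and turn from the pose measured when the call began, along the tool's axes at that moment; what a row does not reach only later rows make up. A row lasts 1/10 s, in which the tool goes at most 50 mm and 8.59 degrees, less where a joint would pass 70% of its speed; a pose out of reach is approached as far as the arm can. A call with a gripper value outside its range is refused whole. "jaw" is the opening, from 0 (shut) to 1 (fully open), set as the call begins (left out, the last holds). The fingers move at their own pace and stop on an object; "force" is the grip in N (left out, the last holds). Time passes only in rows, so rows that repeat a pose let the fingers close. It gives the time, the measured TCP pose, the force and the opening at its end, in the units of the state.
- r.observe(): the state, without advancing time (a new reading comes with each control period).
- r.get_image(name): name is "scene" or "top"; returns a dict with "image" (420x560x3 uint8, red, green, blue), "mtx" (3x3 intrinsics, pixels), "R" (3x3) and "t" (3): a world point X has camera coordinates R X + t. Camera axes: x right, y down, z forward; pixel columns grow to the right and rows downward; lengths in m; the calibration is good to about 2 mm. A picture is of the moment at which its call begins. There is no depth.
- r.finish_job(): hands the job in, once; it reports no verdict.
The state is a dict: "time_s": time; "joints": joint angles; "joint_velocities": joint speeds; "effort": joint torques, N m; "ee_pos": TCP position; "eef_rot": TCP orientation; "contact_force": force on the tool from outside, world axes, zero at the start; "moment": the same for the moment, N m; "gripper_width": finger opening in m.
Only numpy, scipy, OpenCV 4.12 (cv2) and the standard library are available. Lean on these libraries where they do the work, as an engineer would, in place of code of your own. Each camera call takes 0.05 s, during which the arm holds its last target. There are 200 camera calls.

## Working session

There is one attempt and no reset: what is moved stays moved. The work goes in short steps, Python scripts to look and compute and a tool call to move; the robot and the scene stay as the last step left them, time stands still between calls to the robot, and variables do not carry over. Pictures are saved under pics/ and viewed, about 8 in all and at most 12, crops included, and the job is handed in when it is done.

Besides the shell and the picture viewer there is one more tool, called after "Emit:" by a JSON object that holds its "name" and its "arguments", one argument or row to a line. drive_tool: Moves the arm, as the interface text tells. Its arguments: {"type":"object","properties":{"moves":{"type":"array","items":{"type":"array"}},"jaw":{"type":"number"},"force":{"type":"number"}},"required":["moves"]}

```bash
mkdir -p pics
cat > h.py <<'E'
import numpy as np, cv2
from scipy.spatial.transform import Rotation as Rot
from plant import r
def shot(n):
    d=r.get_image(n); d['bgr']=d['image'][:,:,::-1].copy(); return d
def ray(d,u,v,z):
    R,t,K=[np.array(d[k]) for k in('R','t','mtx')]
    c=-R.T@t; w=R.T@np.linalg.solve(K,[u,v,1.]); return c+w*(z-c[2])/w[2]
def proj(d,X):
    p=np.array(d['mtx'])@(np.array(d['R'])@np.array(X)+np.array(d['t'])); return p[:2]/p[2]
E
python3 - <<'E'
from h import *
for n in('top','scene'):
    d=shot(n); cv2.imwrite(f'pics/{n}0.png',d['bgr']); print(n,-np.array(d['R']).T@d['t'],d['mtx'][0])
    np.savez(f'{n}0.npz',**d)
s=r.observe();print(s['time_s'],s['ee_pos'],Rot.from_rotvec(s['eef_rot']).as_matrix().round(3),s['gripper_width'],s['contact_force'])
E
```

```text
top [0.4708723  0.14586331 1.20899406] [410.15100277   0.         280.93936485]
scene [ 1.49098851 -0.36821977  0.8352623 ] [505.4128106    0.         282.79954147]
0.1 [ 0.20664433 -0.61569291  0.23015982] [[ 0.948  0.318 -0.   ]
 [ 0.318 -0.948  0.002]
 [ 0.    -0.002 -1.   ]] 0.08528947581747653 [-0.06904392  0.62045409 -0.21386337]
```

View pics/top0.png

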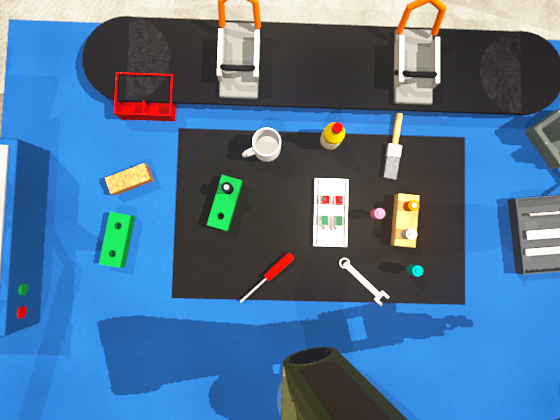

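View pics/scene0.png

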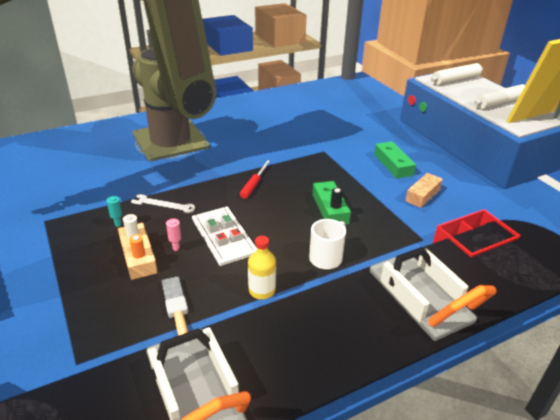

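The top view has the white roller at about (411,235), orange at (413,205), the gauge at (331,212) with its funnel at the lower end, and the nearer green rack at (224,203) with its free hole at (221,216). The scene view agrees. Next I'll look at enlarged crops.

Run:
```python
from h import *
im=cv2.imread('pics/top0.png')
a=cv2.resize(im[170:255,305:435],None,fx=6,fy=6,interpolation=cv2.INTER_CUBIC)
cv2.imwrite('pics/c1.png',a)
b=cv2.resize(im[170:235,200:248],None,fx=8,fy=8,interpolation=cv2.INTER_CUBIC)
cv2.imwrite('pics/c2.png',b)
```

```text
(no output)
```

View pics/c1.png

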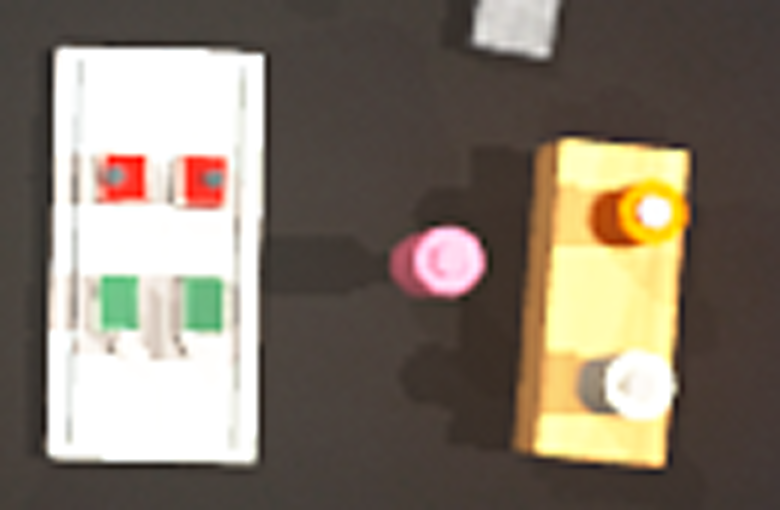

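View pics/c2.png

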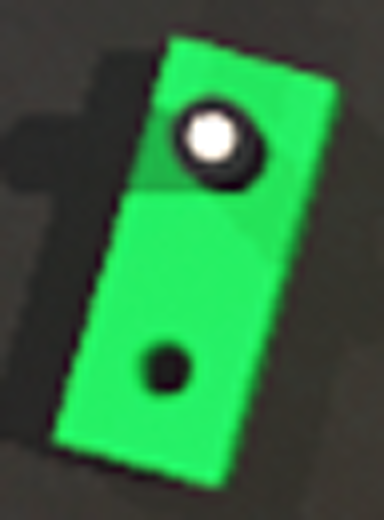

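The crops give the corners of the bed and both rack tops, the two discs at (641,385) and (655,210) in c1, and the free hole at (165,368) in c2. Converting them to world positions.

Run:
```python
from h import *
d=dict(np.load('top0.npz'))
def P(x,y,z,f,u0,v0): return ray(d,u0+(x+.5)/f-.5,v0+(y+.5)/f-.5,z)
c1=lambda x,y,z:P(x,y,z,6,305,170)
c2=lambda x,y,z:P(x,y,z,8,200,170)
def show(n,TL,TR,BR,BL):
    ax=(TL+TR-BL-BR)[:2]/2; print(n,'c',((TL+TR+BR+BL)/4).round(4),'len',np.linalg.norm(ax).round(4),'wid',np.linalg.norm((TL+BL-TR-BR)/2).round(4),'ang',np.degrees(np.arctan2(ax[1],ax[0])).round(2))
show('gauge',*[c1(*p,.012) for p in((55,47),(265,52),(258,463),(48,460))])
print('go mid',c1(161.5,303,.034),'nogo mid',c1(160,182,.034), 'red front',c1(160,203,.034),'green front/back',c1(161.5,331,.034),c1(161.5,276,.034))
show('intake',*[c1(*p,.04) for p in((555,140),(690,148),(665,467),(530,457))])
w=c1(641,385,.09);o=c1(655,211,.09);print('white',w,'orange',o,np.linalg.norm(w-o)); print('pink',c1(447,260,.087))
show('passed',*[c2(*p,.04) for p in((172,37),(340,88),(222,488),(52,440))])
h=c2(165,368,.04);b=c2(211,137,.091);print('hole',h,'black',b,np.linalg.norm((h-b)[:2]))
s=dict(np.load('scene0.npz'))
# scene check: draw projected points
im=cv2.imread('pics/scene0.png'); 
for X in (w,o,h,b,c1(161.5,303,.034),c1(160,182,.034)):
    u,v=proj(s,X); print(u.round(1),v.round(1)); 
cr=im[175:285,90:360]; cr=cv2.resize(cr,None,fx=2.9,fy=2.9,interpolation=cv2.INTER_CUBIC)
for X in (w,o,h,b,c1(161.5,303,.034),c1(160,182,.034)):
    u,v=proj(s,X); cv2.drawMarker(cr,(int((u-90+.5)*2.9),int((v-175+.5)*2.9)),(255,0,255),cv2.MARKER_CROSS,9,1)
cv2.imwrite('pics/c3.png',cr)
```

```text
gauge c [ 0.5409 -0.0282  0.012 ] len 0.2017 wid 0.103 ang 0.08
go mid [ 0.51642873 -0.02775128  0.034     ] nogo mid [ 0.57457592 -0.02596251  0.034     ] red front [ 0.56445629 -0.02614828  0.034     ] green front/back [ 0.50301733 -0.02799698  0.034     ] [ 0.52937849 -0.02751404  0.034     ]
intake c [ 0.5222 -0.2424  0.04  ] len 0.1531 wid 0.0652 ang -4.1
white [ 0.48257077 -0.24030206  0.09      ] orange [ 0.56260758 -0.24626615  0.09      ] 0.08025871429086028
pink [ 0.5376293  -0.15112334  0.087     ]
passed c [0.5585 0.2809 0.04  ] len 0.1493 wid 0.0627 ang -14.5
hole [0.52061429 0.29082321 0.04      ] black [0.59777033 0.27157579 0.091     ] 0.07952054850008315
129.1 217.0
135.0 237.2
326.3 188.7
336.8 189.5
219.0 219.8
228.3 232.6
```

View pics/c3.png

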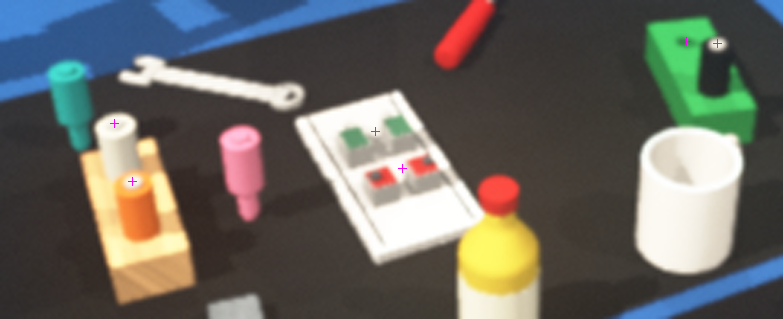

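Both views agree: the crosses land on the white disc, the free hole and between the jaws. I've viewed 5 pictures so far. Moving above the white roller, with tool y turned onto world x.

Emit:
{"name": "drive_tool", "arguments": {
  "moves": [
    [[3.8,-2.7,0.3],-0.125],
    [[7.6,-5.4,0.6],-0.25],
    [[11.4,-8.1,0.9],-0.375],
    [[15.2,-10.8,1.2],-0.5],
    [[19.0,-13.5,1.5],-0.625],
    [[22.8,-16.2,1.8],-0.75],
    [[26.6,-18.8,2.1],-0.875],
    [[30.4,-21.5,2.4],-1.0],
    [[34.2,-24.2,2.7],-1.125],
    [[38.0,-26.9,3.0],-1.248]
  ],
  "jaw": 0.65,
  "force": 50
}}

```text
time_s: 1.1
ee_pos: [0.4819, -0.2378, 0.2003]
eef_rot: [-2.213, -2.227, -0.001]
contact_force: [0.5, -0.5, -0.1]
gripper_width: 0.055
```

```bash
cat >> h.py <<'E'
def st():
    s=r.observe(); R=Rot.from_rotvec(s['eef_rot']).as_matrix()
    print('t',round(s['time_s'],2),'p',np.array(s['ee_pos']).round(4),'F',np.array(s['contact_force']).round(2),'M',np.array(s['moment']).round(2),'w',round(s['gripper_width'],4)); return s,R
def go(X,ang=90):
    s,R=st(); d=R.T@(np.array(X)-s['ee_pos'])*100
    a=np.degrees(np.arctan2(R[1,0],R[0,0])); print('R',R.round(3).tolist(),'shift cm',d.round(2),'yaw',np.radians(a-ang).round(4))
E
python3 -c "
from h import *
go([.4825,-.240,.046])"
```

```text
t 1.1 p [ 0.4819 -0.2378  0.2003] F [ 0.47 -0.53 -0.06] M [-0.07 -0.02 -0.03] w 0.055
R [[-0.006, 1.0, -0.001], [1.0, 0.006, 0.002], [0.002, -0.001, -1.0]] shift cm [-0.25  0.08 15.43] yaw 0.0061
```

Emit:
{"name": "drive_tool", "arguments": {
  "moves": [
    [[-0.2,0.1,3],0.006],
    [[-0.25,0.1,6],0.006],
    [[-0.25,0.1,9],0.006],
    [[-0.25,0.1,11],0.006],
    [[-0.25,0.1,13],0.006],
    [[-0.25,0.1,14.5],0.006],
    [[-0.25,0.1,15.4],0.006],
    [[-0.25,0.1,15.4],0.006]
  ]
}}

```text
time_s: 1.9
ee_pos: [0.4819, -0.2395, 0.0448]
eef_rot: [-2.218, -2.218, -0.0]
contact_force: [0.3, 0.1, 0.2]
gripper_width: 0.0554
```

Run:
```python
from h import *
st(); a=shot('top')['bgr'][200:260,370:440]; b=shot('scene')['bgr'][180:280,90:190]
a=cv2.resize(a,(500,428),interpolation=3);b=cv2.resize(b,(280,280),interpolation=3)
c=np.zeros((428,780,3),np.uint8);c[:,:500]=a;c[:280,500:]=b
cv2.imwrite('pics/c4.png',c)
```

```text
t 1.9 p [ 0.4819 -0.2395  0.0448] F [0.3  0.09 0.2 ] M [0.   0.01 0.  ] w 0.0554
```

View pics/c4.png

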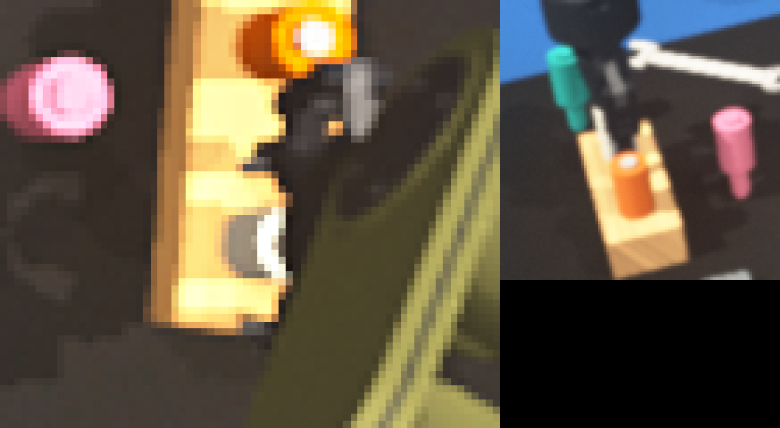

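The fingers straddle the white sleeve with the orange roller clear and no contact force. Closing.

Emit:
{"name": "drive_tool", "arguments": {
  "moves": [
    [[0,0,0],0],
    [[0,0,0],0],
    [[0,0,0],0],
    [[0,0,0],0],
    [[0,0,0],0],
    [[0,0,0],0]
  ],
  "jaw": 0,
  "force": 60
}}

```text
time_s: 2.6
ee_pos: [0.4841, -0.241, 0.0484]
eef_rot: [2.22, 2.221, 0.002]
contact_force: [-1.2, -0.1, 5.5]
gripper_width: 0.0289
```

Emit:
{"name": "drive_tool", "arguments": {
  "moves": [
    [[0,0,-0.1],0],
    [[0,0,-0.2],0],
    [[0,0,-0.3],0],
    [[0,0,-0.4],0],
    [[0,0,-0.4],0],
    [[0,0,-0.4],0]
  ]
}}

```text
time_s: 3.2
ee_pos: [0.484, -0.2409, 0.0522]
eef_rot: [2.221, 2.221, 0.002]
contact_force: [-1.0, -1.1, -1.7]
gripper_width: 0.0289
```

```bash
python3 -c "
from h import *
st()[1]; s,R=st(); print(R.round(3))"
```

```text
t 3.2 p [ 0.484  -0.2409  0.0522] F [-0.95 -1.13 -1.7 ] M [ 0.01  0.06 -0.03] w 0.0289
t 3.2 p [ 0.484  -0.2409  0.0522] F [-0.95 -1.13 -1.7 ] M [ 0.01  0.06 -0.03] w 0.0289
[[-0.     1.     0.002]
 [ 1.     0.     0.   ]
 [ 0.     0.002 -1.   ]]
```

Emit:
{"name": "drive_tool", "arguments": {
  "moves": [
    [[0,0,-0.8],0],
    [[0,0,-1.8],0],
    [[0,0,-3.2],0],
    [[0,0,-4.8],0],
    [[0,0,-6.6],0],
    [[0,0,-8.4],0],
    [[0,0,-9.8],0],
    [[0,0,-9.8],0]
  ]
}}

```text
time_s: 4.0
ee_pos: [0.4856, -0.242, 0.1541]
eef_rot: [2.216, 2.216, 0.004]
contact_force: [-0.8, -0.7, -2.6]
gripper_width: 0.0287
```

```bash
python3 -c "
from h import *
go([.465,-.028,.15])"
```

```text
t 4.0 p [ 0.4856 -0.242   0.1541] F [-0.81 -0.67 -2.65] M [ 0.08  0.   -0.02] w 0.0287
R [[-0.0, 1.0, 0.007], [1.0, 0.0, -0.003], [-0.003, 0.007, -1.0]] shift cm [21.4  -2.06  0.33] yaw 0.0001
```

Emit:
{"name": "drive_tool", "arguments": {
  "moves": [
    [[2.0,-0.2,0],0],
    [[5.0,-0.5,0],0],
    [[9,-0.9,0],0],
    [[13,-1.3,0],0],
    [[17,-1.7,0.2],0],
    [[20,-2.0,0.3],0],
    [[21.4,-2.1,0.3],0],
    [[21.4,-2.1,2.3],0],
    [[21.4,-2.1,4.5],0],
    [[21.4,-2.1,4.5],0]
  ]
}}

```text
time_s: 5.0
ee_pos: [0.4622, -0.0279, 0.1048]
eef_rot: [2.22, 2.22, -0.002]
contact_force: [-0.6, 0.4, -2.6]
gripper_width: 0.0285
```

Run:
```python
from h import *
go([.465,-.028,.0595]); d=shot('scene'); np.savez('s1.npz',**d)
a=cv2.resize(d['bgr'][150:260,160:290],None,fx=5,fy=5,interpolation=3)
cv2.imwrite('pics/c5.png',a)
```

```text
t 5.0 p [ 0.4622 -0.0279  0.1048] F [-0.62  0.38 -2.62] M [-0.06  0.07 -0.03] w 0.0285
R [[-0.0, 1.0, 0.0], [1.0, 0.0, -0.002], [-0.002, 0.0, -1.0]] shift cm [-0.    0.28  4.53] yaw 0.0001
```

View pics/c5.png

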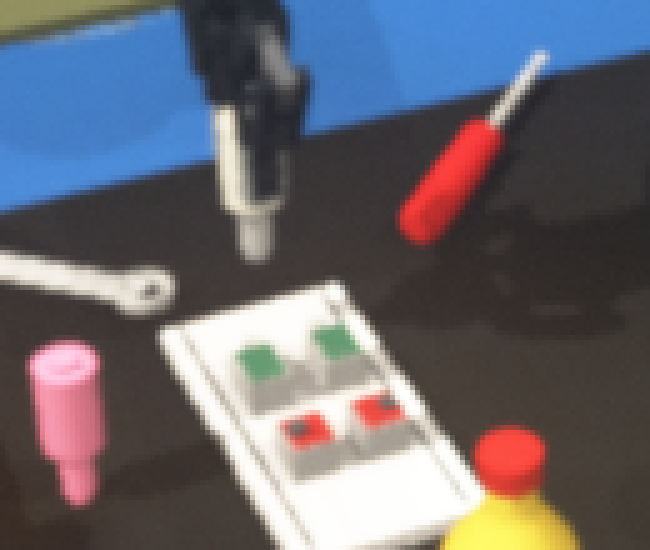

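The roller hangs upright, its foot near (256,260) in c5 and its sleeve bottom near y=210. I'll compare these with the predicted projection.

Run:
```python
from h import *
d=dict(np.load('s1.npz')); 
cp=lambda X:((proj(d,X)-[160,150]+.5)*5-.5).round(1)
for n,X in dict(foot=(.4622,-.0279,.0604),sbot=(.4622,-.0279,.0964),stepl=(.4622,-.0279,.0664),dy5=(.4622,-.0229,.0604),dz5=(.4622,-.0279,.0654),bedTL=(.441,-.078,.012),bedTR=(.441,.022,.012)).items(): print(n,cp(X))
for x in(.505,.527):
  for y in (-.028-.0088-.003,-.028+.0088+.003): print('g',cp((x,y,.034)))
R,t=d['R'],d['t']; print('cam',-R.T@t)
g=cv2.resize(d['bgr'],None,fx=5,fy=5,interpolation=3)[750:1300,800:1450]
for y in (222,230,238,246): print(y,g[y,225:290:3].mean(1).astype(int).tolist())
```

```text
foot [255.7 253.3]
sbot [251.5 196.4]
stepl [255. 244.]
dy5 [264.7 251. ]
dz5 [255.1 245.6]
bedTL [158.1 329.8]
bedTR [333.3 281.8]
g [266.8 344.8]
g [309.7 332.7]
g [282.4 368.7]
g [325.7 356.4]
cam [ 1.49098851 -0.36821977  0.8352623 ]
222 [57, 57, 68, 68, 110, 159, 159, 164, 164, 152, 146, 146, 144, 144, 130, 94, 94, 65, 65, 56, 57, 57]
230 [58, 58, 65, 65, 104, 167, 167, 189, 189, 182, 168, 168, 155, 155, 137, 98, 98, 67, 67, 57, 56, 56]
238 [57, 57, 60, 60, 102, 167, 167, 191, 191, 186, 172, 172, 157, 157, 138, 100, 100, 68, 68, 59, 59, 59]
246 [57, 57, 59, 59, 88, 150, 150, 181, 181, 183, 173, 173, 157, 157, 134, 96, 96, 67, 67, 59, 59, 59]
```

Emit:
{"name": "drive_tool", "arguments": {
  "moves": [
    [[0.05,0,1],0],
    [[0.15,0,2],0],
    [[0.15,0,3],0],
    [[0.15,0,3.8],0],
    [[0.15,0,4.2],0],
    [[0.15,0,4.4],0],
    [[0.15,0,4.45],0],
    [[0.15,0,4.45],0]
  ]
}}

```text
time_s: 5.85
ee_pos: [0.4638, -0.0268, 0.0623]
eef_rot: [2.219, 2.218, 0.001]
contact_force: [-1.2, -0.0, -2.4]
gripper_width: 0.0288
```

Emit:
{"name": "drive_tool", "arguments": {
  "moves": [
    [[0,0.3,0],0],
    [[0,0.6,0],0],
    [[0,0.9,0],0],
    [[0,1.2,0],0],
    [[0,1.5,0],0],
    [[0,1.7,0],0],
    [[0,1.9,0],0],
    [[0,2.1,0],0],
    [[0,2.3,0],0],
    [[0,2.3,0],0]
  ]
}}

```text
time_s: 6.85
ee_pos: [0.4871, -0.0269, 0.0625]
eef_rot: [2.218, 2.218, 0.001]
contact_force: [0.7, -0.4, -1.9]
gripper_width: 0.0287
```

Emit:
{"name": "drive_tool", "arguments": {
  "moves": [
    [[0,0,0.1],0],
    [[0,0,0.2],0],
    [[0,0,0.25],0],
    [[0,0,0.25],0]
  ]
}}

```text
time_s: 7.25
ee_pos: [0.4869, -0.0269, 0.0598]
eef_rot: [2.219, 2.218, 0.001]
contact_force: [0.0, 0.6, -2.5]
gripper_width: 0.0285
```

Emit:
{"name": "drive_tool", "arguments": {
  "moves": [
    [[0,0.1,0],0],
    [[0,0.2,0],0],
    [[0,0.3,0],0],
    [[0,0.4,0],0],
    [[0,0.5,0],0],
    [[0,0.6,0],0],
    [[0,0.7,0],0],
    [[0,0.8,0],0]
  ]
}}

```text
time_s: 8.05
ee_pos: [0.495, -0.0269, 0.0598]
eef_rot: [2.219, 2.218, 0.001]
contact_force: [-0.1, -1.2, -1.8]
gripper_width: 0.0284
```

Emit:
{"name": "drive_tool", "arguments": {
  "moves": [
    [[0,0.1,0],0],
    [[0,0.2,0],0],
    [[0,0.3,0],0],
    [[0,0.4,0],0],
    [[0,0.5,0],0],
    [[0,0.6,0],0]
  ]
}}

```text
time_s: 8.65
ee_pos: [0.501, -0.0269, 0.0598]
eef_rot: [2.219, 2.218, 0.0]
contact_force: [-0.1, 0.3, -1.5]
gripper_width: 0.0291
```

Emit:
{"name": "drive_tool", "arguments": {
  "moves": [
    [[0,0.1,0],0],
    [[0,0.2,0],0],
    [[0,0.3,0],0],
    [[0,0.4,0],0],
    [[0,0.5,0],0],
    [[0,0.6,0],0]
  ]
}}

```text
time_s: 9.25
ee_pos: [0.5071, -0.027, 0.0598]
eef_rot: [2.219, 2.218, 0.0]
contact_force: [-0.4, -0.9, -2.3]
gripper_width: 0.0288
```

Emit:
{"name": "drive_tool", "arguments": {
  "moves": [
    [[0,0.1,0],0],
    [[0,0.2,0],0],
    [[0,0.3,0],0],
    [[0,0.4,0],0],
    [[0,0.5,0],0],
    [[0,0.6,0],0]
  ]
}}

```text
time_s: 9.85
ee_pos: [0.5131, -0.027, 0.0598]
eef_rot: [2.218, 2.218, 0.0]
contact_force: [-0.2, -1.3, -1.3]
gripper_width: 0.029
```

Emit:
{"name": "drive_tool", "arguments": {
  "moves": [
    [[0,0.1,0],0],
    [[0,0.2,0],0],
    [[0,0.3,0],0],
    [[0,0.4,0],0],
    [[0,0.5,0],0],
    [[0,0.6,0],0]
  ]
}}

```text
time_s: 10.45
ee_pos: [0.5192, -0.027, 0.0598]
eef_rot: [2.219, 2.218, -0.0]
contact_force: [-0.2, -0.8, -1.8]
gripper_width: 0.0288
```

Emit:
{"name": "drive_tool", "arguments": {
  "moves": [
    [[0,0.1,0],0],
    [[0,0.2,0],0],
    [[0,0.3,0],0],
    [[0,0.4,0],0],
    [[0,0.5,0],0],
    [[0,0.6,0],0]
  ]
}}

```text
time_s: 11.05
ee_pos: [0.5253, -0.027, 0.0598]
eef_rot: [2.219, 2.218, -0.0]
contact_force: [0.5, -0.4, -1.9]
gripper_width: 0.0284
```

Emit:
{"name": "drive_tool", "arguments": {
  "moves": [
    [[0,0.1,0],0],
    [[0,0.2,0],0],
    [[0,0.3,0],0],
    [[0,0.4,0],0],
    [[0,0.5,0],0],
    [[0,0.6,0],0]
  ]
}}

```text
time_s: 11.65
ee_pos: [0.5314, -0.027, 0.0598]
eef_rot: [2.219, 2.218, -0.0]
contact_force: [-0.5, -0.5, -1.9]
gripper_width: 0.029
```

Emit:
{"name": "drive_tool", "arguments": {
  "moves": [
    [[0,0.15,0],0],
    [[0,0.3,0],0],
    [[0,0.45,0],0],
    [[0,0.6,0],0],
    [[0,0.75,0],0],
    [[0,0.9,0],0],
    [[0,1.05,0],0],
    [[0,1.2,0],0]
  ]
}}

```text
time_s: 12.45
ee_pos: [0.5435, -0.027, 0.0599]
eef_rot: [2.218, 2.218, -0.0]
contact_force: [0.9, -0.1, -1.8]
gripper_width: 0.029
```

Emit:
{"name": "drive_tool", "arguments": {
  "moves": [
    [[0,0.07,0],0],
    [[0,0.14,0],0],
    [[0,0.21,0],0],
    [[0,0.28,0],0],
    [[0,0.35,0],0],
    [[0,0.42,0],0],
    [[0,0.49,0],0],
    [[0,0.55,0],0]
  ]
}}

```text
time_s: 13.25
ee_pos: [0.549, -0.027, 0.0598]
eef_rot: [2.219, 2.218, -0.0]
contact_force: [-0.4, -0.1, -1.2]
gripper_width: 0.0288
```

Emit:
{"name": "drive_tool", "arguments": {
  "moves": [
    [[0,0.05,0],0],
    [[0,0.1,0],0],
    [[0,0.15,0],0],
    [[0,0.2,0],0],
    [[0,0.25,0],0],
    [[0,0.3,0],0]
  ]
}}

```text
time_s: 13.85
ee_pos: [0.5521, -0.027, 0.0599]
eef_rot: [2.219, 2.218, -0.0]
contact_force: [0.2, 0.7, -1.1]
gripper_width: 0.0291
```

Emit:
{"name": "drive_tool", "arguments": {
  "moves": [
    [[0,0.03,0],0],
    [[0,0.06,0],0],
    [[0,0.09,0],0],
    [[0,0.12,0],0],
    [[0,0.15,0],0],
    [[0,0.18,0],0]
  ]
}}

```text
time_s: 14.45
ee_pos: [0.5539, -0.027, 0.0599]
eef_rot: [2.219, 2.218, -0.0]
contact_force: [1.0, 0.2, -0.8]
gripper_width: 0.0289
```

Emit:
{"name": "drive_tool", "arguments": {
  "moves": [
    [[0,0.03,0],0],
    [[0,0.06,0],0],
    [[0,0.09,0],0],
    [[0,0.12,0],0],
    [[0,0.15,0],0]
  ]
}}

```text
time_s: 14.95
ee_pos: [0.5554, -0.027, 0.0599]
eef_rot: [2.219, 2.218, -0.0]
contact_force: [0.6, 0.4, -1.3]
gripper_width: 0.0287
```

Emit:
{"name": "drive_tool", "arguments": {
  "moves": [
    [[0,0.03,0],0],
    [[0,0.06,0],0],
    [[0,0.09,0],0],
    [[0,0.12,0],0],
    [[0,0.15,0],0]
  ]
}}

```text
time_s: 15.45
ee_pos: [0.5569, -0.027, 0.0599]
eef_rot: [2.219, 2.218, -0.0]
contact_force: [0.5, -0.2, -2.1]
gripper_width: 0.0283
```

Emit:
{"name": "drive_tool", "arguments": {
  "moves": [
    [[0,0.03,0],0],
    [[0,0.06,0],0],
    [[0,0.09,0],0],
    [[0,0.12,0],0],
    [[0,0.15,0],0]
  ]
}}

```text
time_s: 15.95
ee_pos: [0.558, -0.027, 0.0597]
eef_rot: [2.219, 2.219, -0.002]
contact_force: [-1.7, -1.3, -1.7]
gripper_width: 0.0288
```

Emit:
{"name": "drive_tool", "arguments": {
  "moves": [
    [[0,0.02,0],0],
    [[0,0.04,0],0],
    [[0,0.06,0],0],
    [[0,0.06,0],0]
  ]
}}

```text
time_s: 16.35
ee_pos: [0.5582, -0.0271, 0.0595]
eef_rot: [2.219, 2.22, -0.003]
contact_force: [-3.3, -0.9, -1.8]
gripper_width: 0.0289
```

Emit:
{"name": "drive_tool", "arguments": {
  "moves": [
    [[0,0.03,0],0],
    [[0,0.06,0],0],
    [[0,0.09,0],0],
    [[0,0.09,0],0]
  ]
}}

```text
time_s: 16.75
ee_pos: [0.5587, -0.0272, 0.0593]
eef_rot: [2.22, 2.22, -0.005]
contact_force: [-4.5, -2.0, -1.7]
gripper_width: 0.0285
```

Emit:
{"name": "drive_tool", "arguments": {
  "moves": [
    [[0,0.04,0],0],
    [[0,0.08,0],0],
    [[0,0.12,0],0],
    [[0,0.15,0],0],
    [[0,0.15,0],0]
  ]
}}

```text
time_s: 17.25
ee_pos: [0.5592, -0.0275, 0.059]
eef_rot: [2.22, 2.222, -0.008]
contact_force: [-6.1, -2.3, 1.2]
gripper_width: 0.0285
```

```bash
python3 -c "
from h import *
s,R=st();print(R.round(4))"
```

```text
t 17.25 p [ 0.5592 -0.0275  0.059 ] F [-6.15 -2.32  1.21] M [-0.53  1.27  0.06] w 0.0285
[[-5.0e-04  1.0e+00 -3.2e-03]
 [ 1.0e+00  5.0e-04 -4.0e-03]
 [-4.0e-03 -3.2e-03 -1.0e+00]]
```

Emit:
{"name": "drive_tool", "arguments": {
  "moves": [
    [[0,0.05,-0.02],0],
    [[0,0.1,-0.04],0],
    [[0,0.15,-0.05],0],
    [[0,0.2,-0.05],0],
    [[0,0.2,-0.05],0]
  ]
}}

```text
time_s: 17.75
ee_pos: [0.5597, -0.0276, 0.0589]
eef_rot: [-2.219, -2.221, 0.013]
contact_force: [-7.3, -1.8, 1.7]
gripper_width: 0.0287
```

Emit:
{"name": "drive_tool", "arguments": {
  "moves": [
    [[0,0.1,-0.03],0],
    [[0,0.15,-0.06],0],
    [[0,0.2,-0.08],0],
    [[0,0.25,-0.08],0],
    [[0,0.28,-0.08],0],
    [[0,0.28,-0.08],0]
  ]
}}

```text
time_s: 18.35
ee_pos: [0.56, -0.0277, 0.0588]
eef_rot: [-2.215, -2.218, 0.021]
contact_force: [-9.4, -2.4, 3.0]
gripper_width: 0.0288
```

Emit:
{"name": "drive_tool", "arguments": {
  "moves": [
    [[0,0.27,-0.06],0],
    [[0,0.28,-0.06],0],
    [[0,0.28,-0.06],0],
    [[0,0.28,-0.06],0],
    [[0,0.28,-0.06],0],
    [[0,0.28,-0.06],0],
    [[0,0.28,-0.06],0],
    [[0,0.28,-0.06],0],
    [[0,0.28,-0.06],0],
    [[0,0.28,-0.06],0]
  ]
}}

```text
time_s: 19.35
ee_pos: [0.5603, -0.0277, 0.0588]
eef_rot: [-2.211, -2.215, 0.028]
contact_force: [-10.3, -2.3, 2.9]
gripper_width: 0.029
```

Emit:
{"name": "drive_tool", "arguments": {
  "moves": [
    [[0,0.25,-0.05],0],
    [[0,0.25,-0.05],0],
    [[0,0.25,-0.05],0],
    [[0,0.25,-0.05],0],
    [[0,0.25,-0.05],0],
    [[0,0.25,-0.05],0],
    [[0,0.25,-0.05],0],
    [[0,0.25,-0.05],0],
    [[0,0.25,-0.05],0]
  ]
}}

```text
time_s: 20.25
ee_pos: [0.5605, -0.0277, 0.0587]
eef_rot: [-2.208, -2.212, 0.035]
contact_force: [-10.4, -2.1, 3.4]
gripper_width: 0.0284
```

Emit:
{"name": "drive_tool", "arguments": {
  "moves": [
    [[0,-0.1,-0.05],0],
    [[0,-0.2,-0.05],0],
    [[0,-0.4,-0.1],0],
    [[0,-0.6,-0.1],0],
    [[0,-0.9,-0.1],0],
    [[0,-1.2,-0.1],0],
    [[0,-1.2,-0.1],0]
  ]
}}

```text
time_s: 20.95
ee_pos: [0.5482, -0.0276, 0.0601]
eef_rot: [-2.208, -2.212, 0.035]
contact_force: [0.4, 0.3, -1.9]
gripper_width: 0.0288
```

Run:
```python
from h import *
s,R=st();print(R.round(4)); d=shot('scene'); np.savez('s2.npz',**d)
a=cv2.resize(d['bgr'][150:260,160:290],None,fx=5,fy=5,interpolation=3)
cv2.imwrite('pics/c6.png',a)
```

```text
t 20.95 p [ 0.5482 -0.0276  0.0601] F [ 0.39  0.31 -1.88] M [ 0.01 -0.03  0.06] w 0.0288
[[-0.0018  0.9996 -0.0275]
 [ 1.      0.0017 -0.0043]
 [-0.0042 -0.0275 -0.9996]]
```

View pics/c6.png

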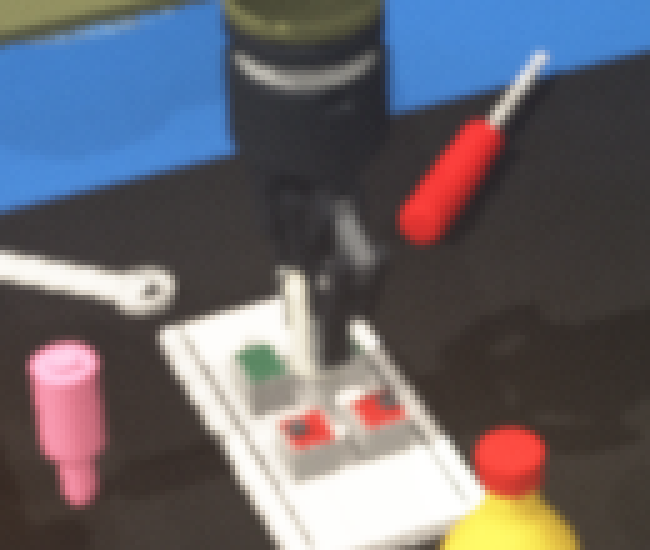

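The gap gauge is clear and the forces are back to baseline. The tool kept a lean of about 1.6°. Before lifting out, I'm refining the free-hole position by mask in both views.

Run:
```python
from h import *
for n,f,(x0,x1,y0,y1) in (('top','top0.npz',(213,229,208,224)),('scene','scene0.npz',(319,333,182,194))):
    d=dict(np.load(f)); g=d['image'][y0:y1,x0:x1,1].astype(float)
    big=cv2.resize(g,None,fx=8,fy=8,interpolation=3); m=(big<np.percentile(big,75)*.6).astype(np.uint8)
    k,l,s,c=cv2.connectedComponentsWithStats(m); 
    for i in range(1,k):
        if s[i,4]>150:
            u,v=(c[i]+.5)/8-.5+[x0,y0]; print(n,s[i].tolist(),u.round(2),v.round(2),ray(d,u,v,.04).round(4))
go([.548,-.0276,.16])
```

```text
top [40, 40, 48, 48, 2112] 220.42 215.58 [0.5206 0.2902 0.04  ]
scene [104, 64, 8, 32, 256] 332.0 191.5 [0.5393 0.2979 0.04  ]
t 21.0 p [ 0.5484 -0.0277  0.0601] F [-0.57  0.17 -1.53] M [-0.02 -0.07  0.  ] w 0.0286
R [[-0.002, 1.0, -0.027], [1.0, 0.002, -0.004], [-0.004, -0.027, -1.0]] shift cm [-0.03 -0.31 -9.99] yaw 0.0018
```

Emit:
{"name": "drive_tool", "arguments": {
  "moves": [
    [[0,-0.02,-0.7],0],
    [[0,-0.05,-1.6],0],
    [[0,-0.1,-2.8],0],
    [[0,-0.15,-4.2],0],
    [[0,-0.2,-5.8],0],
    [[0,-0.25,-7.6],0],
    [[0,-0.3,-9.2],0],
    [[0,-0.3,-10],0],
    [[0,-0.3,-10],0]
  ]
}}

```text
time_s: 21.9
ee_pos: [0.5493, -0.0274, 0.1624]
eef_rot: [-2.21, -2.214, 0.031]
contact_force: [-0.3, -0.7, -2.1]
gripper_width: 0.0284
```

```bash
python3 -c "
from h import *
go([.5224,.291,.155])"
```

```text
t 21.9 p [ 0.5493 -0.0274  0.1624] F [-0.26 -0.68 -2.1 ] M [ 0.02 -0.   -0.06] w 0.0284
R [[-0.002, 1.0, -0.024], [1.0, 0.002, -0.005], [-0.005, -0.024, -1.0]] shift cm [31.85 -2.62  0.65] yaw 0.0018
```

Emit:
{"name": "drive_tool", "arguments": {
  "moves": [
    [[2,-0.2,0],0],
    [[5.5,-0.5,0],0],
    [[9.5,-0.8,0.1],0],
    [[13.5,-1.1,0.2],0],
    [[17.5,-1.5,0.3],0],
    [[21.5,-1.8,0.4],0],
    [[25.5,-2.1,0.5],0],
    [[28.8,-2.4,0.6],0],
    [[31,-2.6,0.65],0],
    [[31.9,-2.6,0.65],0]
  ]
}}

```text
time_s: 22.9
ee_pos: [0.5214, 0.2931, 0.1536]
eef_rot: [-2.207, -2.216, 0.035]
contact_force: [-0.4, -0.1, -1.4]
gripper_width: 0.0285
```

```bash
python3 -c "
from h import *
go([.5224,.291,.100])"
```

```text
t 22.9 p [0.5214 0.2931 0.1536] F [-0.37 -0.14 -1.43] M [-0.02 -0.08  0.01] w 0.0285
R [[-0.004, 1.0, -0.026], [1.0, 0.004, -0.006], [-0.006, -0.026, -1.0]] shift cm [-0.18  0.24  5.35] yaw 0.0042
```

Emit:
{"name": "drive_tool", "arguments": {
  "moves": [
    [[-0.1,0.1,1],0.004],
    [[-0.2,0.2,2],0.004],
    [[-0.2,0.25,3.2],0.004],
    [[-0.2,0.25,4.2],0.004],
    [[-0.2,0.25,5],0.004],
    [[-0.2,0.25,5.35],0.004],
    [[-0.2,0.25,5.35],0.004]
  ]
}}

```text
time_s: 23.6
ee_pos: [0.5222, 0.2904, 0.0992]
eef_rot: [-2.211, -2.211, 0.037]
contact_force: [-0.1, 0.4, -1.0]
gripper_width: 0.0287
```

Run:
```python
from h import *
go([.5224,.291,.0894])
s=r.observe(); R=Rot.from_rotvec(s['eef_rot']).as_matrix(); foot=np.array(s['ee_pos'])+R[:,2]*.0444; print('foot',foot.round(4))
d=shot('scene'); np.savez('s3.npz',**d); a=cv2.resize(d['bgr'][150:230,295:365],None,fx=7,fy=7,interpolation=3)
t=shot('top'); np.savez('t3.npz',**t); b=cv2.resize(t['bgr'][175:235,200:248],None,fx=6,fy=6,interpolation=3)
c=np.zeros((560,490+288,3),np.uint8); c[:,:490]=a; c[:360,490:]=b; cv2.imwrite('pics/c7.png',c)
for n,X in (('foot',foot),('slv',foot+[0,0,.036]),('hole',(.5206,.2905,.04)),('rackNearL',(.4859,.2999-.030,.04))): print(n,((proj(d,X)-[295,150]+.5)*7-.5).round(1))
```

```text
t 23.6 p [0.5222 0.2904 0.0992] F [-0.11  0.37 -1.  ] M [ 0.01 -0.04 -0.02] w 0.0287
R [[0.0, 1.0, -0.027], [1.0, -0.0, -0.006], [-0.006, -0.027, -1.0]] shift cm [0.07 0.05 0.98] yaw -0.0001
foot [0.521  0.2901 0.0549]
foot [223.9 243.6]
slv [230.9 167. ]
hole [221.4 273.8]
rackNearL [133.  242.1]
```

View pics/c7.png

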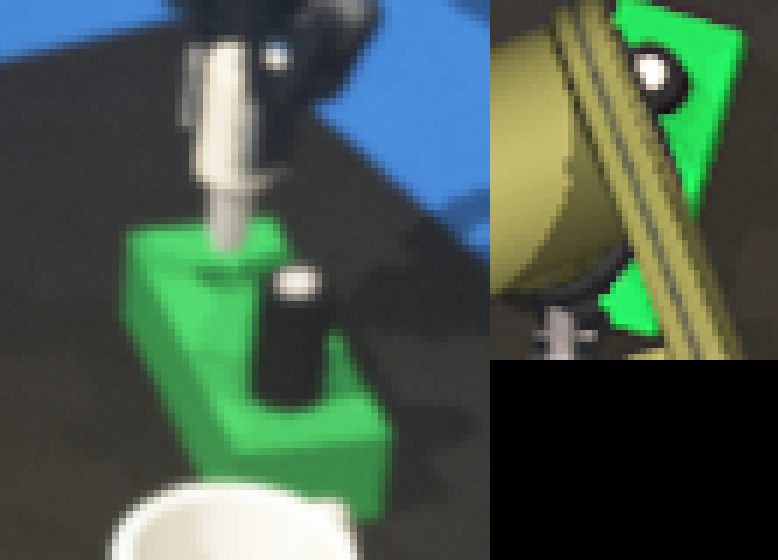

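The scene view shows the foot at (225,250), directly over the hole at (222,275), with the black roller clear. Lowering.

Emit:
{"name": "drive_tool", "arguments": {
  "moves": [
    [[0.03,0.05,0.4],0],
    [[0.03,0.06,0.8],0],
    [[0.03,0.07,1.1],0],
    [[0.03,0.08,1.3],0],
    [[0.03,0.08,1.5],0],
    [[0.03,0.09,1.7],0],
    [[0.03,0.09,1.8],0],
    [[0.03,0.09,1.9],0]
  ]
}}

```text
time_s: 24.5
ee_pos: [0.5233, 0.2911, 0.0814]
eef_rot: [-2.211, -2.211, 0.034]
contact_force: [0.8, 0.2, -1.3]
gripper_width: 0.0289
```

Emit:
{"name": "drive_tool", "arguments": {
  "moves": [
    [[0,-0.03,0.1],0],
    [[0,-0.03,0.2],0],
    [[0,-0.02,0.3],0],
    [[0,-0.02,0.4],0],
    [[0,-0.02,0.5],0],
    [[0,-0.01,0.6],0],
    [[0,-0.01,0.7],0],
    [[0,-0.01,0.8],0]
  ]
}}

```text
time_s: 25.3
ee_pos: [0.5229, 0.2911, 0.0733]
eef_rot: [-2.211, -2.211, 0.034]
contact_force: [-1.0, -0.3, -2.1]
gripper_width: 0.0287
```

Emit:
{"name": "drive_tool", "arguments": {
  "moves": [
    [[0,0,0.15],0],
    [[0,0.01,0.3],0],
    [[0,0.01,0.45],0],
    [[0,0.02,0.6],0],
    [[0,0.02,0.75],0],
    [[0,0.02,0.9],0],
    [[0,0.03,1.05],0],
    [[0,0.03,1.2],0]
  ]
}}

```text
time_s: 26.1
ee_pos: [0.5227, 0.2911, 0.0611]
eef_rot: [-2.211, -2.211, 0.034]
contact_force: [-2.0, 0.2, -1.0]
gripper_width: 0.0287
```

Emit:
{"name": "drive_tool", "arguments": {
  "moves": [
    [[0,-0.02,0.15],0],
    [[0,-0.02,0.3],0],
    [[0,-0.02,0.45],0],
    [[0,-0.02,0.6],0],
    [[0,-0.01,0.75],0],
    [[0,-0.01,0.88],0],
    [[0,-0.01,1.0],0],
    [[0,-0.01,1.05],0]
  ]
}}

```text
time_s: 26.9
ee_pos: [0.5223, 0.291, 0.0505]
eef_rot: [-2.211, -2.211, 0.034]
contact_force: [-0.8, 0.2, -1.7]
gripper_width: 0.0288
```

Within about 2 mm of home. The last bit goes slowly.

Emit:
{"name": "drive_tool", "arguments": {
  "moves": [
    [[0,0,0.03],0],
    [[0,0,0.06],0],
    [[0,0,0.09],0],
    [[0,0,0.12],0],
    [[0,0,0.15],0],
    [[0,0,0.18],0]
  ]
}}

```text
time_s: 27.5
ee_pos: [0.5223, 0.291, 0.0488]
eef_rot: [-2.211, -2.211, 0.034]
contact_force: [-1.1, 0.4, 1.6]
gripper_width: 0.0286
```

Emit:
{"name": "drive_tool", "arguments": {
  "moves": [
    [[0,0,0.02],0],
    [[0,0,0.04],0],
    [[0,0,0.04],0]
  ]
}}

```text
time_s: 27.8
ee_pos: [0.5224, 0.291, 0.0488]
eef_rot: [-2.211, -2.211, 0.034]
contact_force: [-2.1, -0.3, 0.6]
gripper_width: 0.0286
```

Emit:
{"name": "drive_tool", "arguments": {
  "moves": [
    [[0,0,0],0],
    [[0,0,0],0],
    [[0,0,0],0],
    [[0,0,0],0],
    [[0,0,0],0],
    [[0,0,0],0]
  ],
  "jaw": 0.55,
  "force": 20
}}

```text
time_s: 28.4
ee_pos: [0.5224, 0.291, 0.0488]
eef_rot: [-2.211, -2.211, 0.034]
contact_force: [0.6, 0.2, -0.1]
gripper_width: 0.0466
```

```bash
python3 -c "
from h import *
s,R=st(); go(np.array(s['ee_pos'])+[0,0,.12])"
```

```text
t 28.4 p [0.5224 0.291  0.0488] F [ 0.56  0.15 -0.09] M [-0.01 -0.02  0.03] w 0.0466
t 28.4 p [0.5224 0.291  0.0488] F [ 0.56  0.15 -0.09] M [-0.01 -0.02  0.03] w 0.0466
R [[-0.0, 1.0, -0.026], [1.0, -0.0, -0.005], [-0.005, -0.026, -1.0]] shift cm [ -0.06  -0.31 -12.  ] yaw 0.0001
```

Emit:
{"name": "drive_tool", "arguments": {
  "moves": [
    [[0,-0.03,-1],0],
    [[0,-0.07,-2.5],0],
    [[0,-0.12,-4.5],0],
    [[0,-0.2,-7],0],
    [[0,-0.27,-10],0],
    [[0,-0.35,-13],0],
    [[0,-0.45,-16],0],
    [[0,-0.45,-18],0]
  ]
}}

```text
time_s: 29.2
ee_pos: [0.5234, 0.2925, 0.2337]
eef_rot: [-2.212, -2.213, 0.026]
contact_force: [0.6, -0.5, -1.0]
gripper_width: 0.0471
```

Emit:
{"name": "drive_tool", "arguments": {
  "moves": [
    [[-3,-1,0],0],
    [[-7,-2,0],0],
    [[-11,-4,0],0],
    [[-15,-6,0],0],
    [[-19,-8,0],0],
    [[-23,-10,0],0],
    [[-27,-11,0],0],
    [[-30,-12,0],0],
    [[-32,-12,0],0],
    [[-32,-12,0],0]
  ]
}}

```text
time_s: 30.2
ee_pos: [0.4035, -0.0293, 0.2389]
eef_rot: [-2.219, -2.211, 0.024]
contact_force: [0.6, -0.5, -0.0]
gripper_width: 0.0466
```

Run:
```python
from h import *
st()
d=shot('scene'); a=cv2.resize(d['bgr'][160:230,295:365],None,fx=6,fy=6,interpolation=3)
t=shot('top'); b=cv2.resize(t['bgr'][110:310,170:450],None,fx=1.3,fy=1.3,interpolation=3)
c=np.zeros((420,420+364,3),np.uint8); c[:,:420]=a; c[:260,420:]=b; cv2.imwrite('pics/c8.png',c)
```

```text
t 30.2 p [ 0.4035 -0.0293  0.2389] F [ 0.61 -0.48 -0.04] M [-0.01 -0.    0.  ] w 0.0466
```

View pics/c8.png

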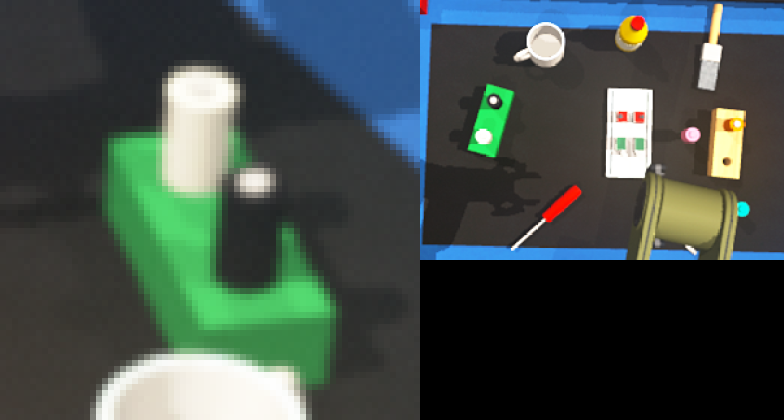

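The white roller's sleeve is upright on the green rack at (200,190) in the crop, level with the black one. The other objects in view haven't moved, and the gripper is clear. Handing in.

```bash
python3 -c "
from h import *
print(r.finish_job())"
```

```text
the job is handed in; nothing more can be done
None
```

The white roller passed the gauge check and now stands home in the free hole of the nearer green rack. I handed the job in at about 30 s of the 72 s allowed.

- **Go gap:** the journal went through from the funnel end with its foot about 3.5 mm above the bed. The force readings stayed within noise.
- **No-go gap:** the journal stopped with the tool at x ≈ 0.558 m. I pressed it there for about 2 s, reading 9.4 to 10.4 N along the push. The largest total reading was about 12 N, estimated from samples at the end of each move and below the 16 N limit.
- **Placing:** it went down the hole without resistance and touched down at about 3 N. The tool height at touchdown matched the height at pick-up to within 0.4 mm. The last picture shows the sleeve upright and seated, level with the black roller. The orange, pink and black rollers, mug, bottle, brush and screwdriver were where they started. The arm partly hid the wrench and teal roller in that view, though I felt no contact near them.

**Tilt:** pressing on the no-go gap left the tool leaning about 1.6°, and I could not correct that with the moves available. The roller was therefore slightly tilted during the press and the lowering, and it settled upright once released.

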